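Push the tier post home in the tray's push-in socket

TASK

One corner post of the stacking tray is still missing: take the loose metal post out of its holder, put it tapered end first into the tray's one empty push-in socket and push it gently on past the grip until you feel it press the rubber seal at the bottom of the bore down 2 to 3 mm, firmly but without crushing the seal, then let go and leave it standing there. How deep the seal lies cannot be seen and differs from time to time, so go by feel; leave the watch, compact, comb, tweezers, saucer and cream jar where they are.

Things in the scene. Friction and masses are not known exactly. Their poses are not given: they have to be found in the camera images.
- tray: clear plastic stacking tray, fixed: 240 (its x) by 180 (its y) mm, walls 30 mm high and 3 mm thick, floor 3 mm thick. A white block 42 x 42 mm, 75 mm high, stands in each corner, centred 95 mm (x) and 65 mm (y) from the tray's centre. Three carry a post (top 155 mm above the ledge); the block at the -x, +y corner is the empty socket. Origin: centre of the underside, z up
- socket (a point): centre of the mouth of the empty socket, level with the block's top (75 mm above the ledge); axes as the tray's. The bore is upright, round, 17.8 mm wide. The rubber seal at its bottom lies 30 to 67 mm below the mouth, hidden and different each time; it is springy, 3.5 N per mm on top of the grip's drag. Home: pressed with 5 to 14 N (9 N, 2.5 mm, is right); over 16 N (4.5 mm) it is crushed
- grip (a point): point on the bore's axis 16 mm below the mouth, level with the grip's three sprung teeth. The tapered end meets them about 11 mm below the mouth and wedges them apart over 7 mm of travel with a push of up to about 15 N; then the post slides on with a drag of about 5 to 12 N while it moves, easing to 0 to 6 N when the push stops. The teeth hold the post where it is left
- post: loose straight round aluminium post, 16 mm diameter, 120 mm long, 60 g, standing upright in the holder. Origin: centre of the lower end; z along the post, upward. The lowest 7 mm taper to 12 mm diameter
- post_top (a point): centre of the upper end of the post, 120 mm above its origin
- holder: white plastic block, fixed, 60 x 60 mm, 40 mm high, with one upright hole 17.6 mm wide and 28 mm deep in its middle in which the post stands loosely (its lower end 12 mm above the ledge, its top 132 mm above it). Origin: centre of the underside
- watch: silver wristwatch lying open, 130 x 38 mm, 10 mm high, in the tray; leave alone. Origin: centre of the underside
- compact: round compact mirror, 66 mm across, 13 mm high, in the tray; leave alone. Origin: centre of the underside
- comb: black comb, 150 x 30 mm, 5 mm high, on the ledge by the holder; leave alone. Origin: at its underside, near the middle
- tweezers: steel tweezers, 100 mm long, 6 mm high, on the ledge by the holder; leave alone. Origin: middle of the underside
- saucer: white ceramic saucer, 90 mm across, 14 mm high, on the ledge by the holder; leave alone. Origin: centre of the underside
- cream: small amber jar with a white cap, 48 mm across, 45 mm high, on the ledge by the holder; leave alone. Origin: centre of the underside
Mind the look-alikes: they are no part of the job. What is meant by the post is not orange, and is the smaller of those in its own colour.

How it is judged:
On the way, in this order (a step that is already met when the one before it is completed fails the run):
1. the post is drawn out of the holder (z of post in the frame of holder above 0.045 m and contact force between the fingers and post above 1 N), for 0.1 s.
2. the post's tapered end is in the empty socket, past the grip (z of post in the frame of socket below -0.024 m and horizontal distance between post and socket below 0.004 m), for 0.05 s.
3. the post presses the seal with at least 5 N (some 1.5 mm down) (contact force between post and seal_c0 above 5 N and horizontal distance between post and socket below 0.004 m), for 0.2 s.
At the end, for the whole second after the job is handed in: The post stands in the empty socket, tapered end down, within 4 mm of its axis and upright within 7 degrees, its lower end more than 30 mm below the mouth and still pressing the seal with more than 1 N (it may spring back a little when let go); it is let go and at rest (contact force between post and seal_c0 above 1 N and horizontal distance between post and socket below 0.004 m and z of post in the frame of socket below -0.03 m and angle between the z axis of post and the z axis of tray, either way round below 0.12 rad and linear speed of post below 0.01 m/s); the robot touches nothing.
It fails at once if the seal is crushed (pressed with more than 16 N, some 4.5 mm) (contact force between post and seal_c0 above 16 N).
It fails at once if the post is rammed against the tray or its socket (more than 50 N) (contact force between post and tray above 50 N).
It fails at once if the watch, compact, comb, tweezers, saucer or cream jar is moved by more than 15 mm (distance of any of watch, compact, comb, tweezers, saucer, cream from where it was at the start of the episode above 0.015 m).
It also fails if it takes over 67 s, if anything falls off the work surface, if the arm or the gripper's body presses on something with over 40 N, if the wrist force passes 120 N, or if a joint passes its speed limit or range.

ROBOT

A 7-joint arm with a two-finger parallel gripper is mounted at the origin on the work surface. World frame = base frame: x ahead of the robot, y to its left, z up, the work surface at z = 0. Lengths are in m, angles in rad, forces in N, time in s.
With the tool pointing down it reaches from about 0.4 to 0.85 m from the base axis. Payload 10.4 kg.
Tool frame: the origin (TCP) lies at the very end of the fingers, on their centre line; the grasp point (between the pads) lies 19 mm behind it; z points along the fingers, y is the line along which they close (so a half turn about z gives the same grasp; the last joint's range is limited). The gripper opens to 87 mm and grips with 3 to 60 N. Pads are 19 mm wide; open, the fingers measure 117 mm over their backs; the gripper's body (75 mm by 190 mm) begins 51 mm behind the grasp point.
Start: joints at [-1.322, 0.332, -0.065, 1.46, 0.022, 1.35, -0.088], TCP at [0.168, 0.602, 0.223] pointing down, gripper open.
Joint ranges: [-2.6, 2.6], [-0.5, 2.12], [-1.47, 1.34], [0.16, 2.42], [-1.27, 4.41], [0.06, 2.06], [-2.6, 2.6]. Speed limits (rad/s): [2.22, 2.22, 2.79, 2.79, 3.14, 3.14, 3.14].

INTERFACE

Orientations are given as a unit quaternion [x, y, z, w].
In Python, from bench import * gives the robot as it stands.
- The arm moves only by the tool step_arm, never from a script. Its arguments are lists of equal length, an entry for each row: "delta_pos": the shift along the world's x, y, z in units of 25 mm (1.0 is 25 mm), a list of three; "turn": the turn about the world's z in units of 0.12 rad (1.0 is 0.12 rad). In form: {"delta_pos": [[tx, ty, tz], ...], "turn": [turn, ...]}. A call has 1 to 12 rows; each row shifts and turns the commanded pose from where the row before left it; what a row does not reach is not made up. A row lasts 1/10 s, in which the tool goes at most 50 mm and 8.59 degrees, less where a joint would pass 70% of its speed; a pose out of reach is approached as far as the arm can. A call with a number of a shift or a turn outside -1 to 1 is refused whole. A call with a gripper value outside its range is refused whole. "grip" is the closure, from 0 (fully open) to 1 (shut), set as the call begins (left out, the last holds). The fingers move at their own pace and stop on an object; "newtons" is the grip in N (left out, the last holds). Time passes only in rows, so rows that do not move let the fingers close. It gives the time, the measured TCP pose, the force, the opening and the grip force at its end, in the units of the state.
- read_state(): the state, without advancing time (a new reading comes with each control period).
- camera(name): name is "side" or "top"; returns a dict with "image" (480x640x3 uint8, red, green, blue), "z_map" (480x640 float32, m along the optical axis (not along the pixel's ray), 0 where there is no reading), "mtx" (3x3 intrinsics, pixels), "view" (4x4, takes a point from world to camera coordinates). Camera axes: x right, y up, looking along -z (the intrinsics and any distortion apply to the point x, -y, -z); pixel columns grow to the right and rows downward; lengths in m; the calibration is good to about 2 mm. A picture is of the moment at which its call begins.
- close_job(): hands the job in; it is judged then, once.
The state is a dict: "time": time; "joint_positions": joint angles; "joint_vel": joint speeds; "joint_torque": joint torques, N m; "ee_pos": TCP position; "eef_rot": TCP orientation; "ft_force": force on the tool from outside, world axes, zero at the start; "torque": the same for the moment, N m; "width": finger opening in m; "grip_force": force on a finger pad.
Only numpy, scipy, OpenCV 4.12 (cv2) and the standard library are available. Lean on these libraries where they do the work, as an engineer would, in place of code of your own. Each camera call takes 0.05 s, during which the arm holds its last target. There are 200 camera calls.

## Working session

There is one attempt and no reset: what is moved stays moved. The work goes in short steps, Python scripts to look and compute and a tool call to move; the robot and the scene stay as the last step left them, time stands still between calls to the robot, and variables do not carry over. Pictures are saved under pics/ and viewed, at most 10 in all, crops included, and the job is handed in when it is done.

Besides the shell and the picture viewer there is one more tool, called as name(argument=value, ...), one argument or row to a line, values as JSON. step_arm: Moves the arm, as the interface text tells. Shifts and turns lie within -1 to 1; 1 stands for 25 mm of shift or 0.12 rad of turn. Its arguments: {"type":"object","properties":{"delta_pos":{"type":"array"},"turn":{"type":"array"},"grip":{"type":"number"},"newtons":{"type":"number"}},"required":["delta_pos","turn"]}

```bash
mkdir -p pics; cat > h.py <<'E'
from bench import *
import numpy as np, cv2
def cloud(c):
    z=c["z_map"];K=c["mtx"];v,u=np.mgrid[0:480,0:640]
    P=np.stack([(u-K[0,2])/K[0,0]*z,-(v-K[1,2])/K[1,1]*z,-z,np.ones_like(z)],-1)
    W=P@np.linalg.inv(c["view"]).T
    W=W[...,:3];W[z==0]=np.nan
    return W
E
python3 - <<'E'
from h import *
for n in("side","top"):
    c=camera(n);cv2.imwrite(f"pics/{n}0.png",c["image"][...,::-1]);np.savez(f"{n}0.npz",**c)
    print(n,c["mtx"].tolist(),np.linalg.inv(c["view"]).round(3).tolist(),c.keys())
print(read_state())
E
```

```text
side [[506.38883206727706, 0.0, 315.46589182099854], [0.0, 506.38883206727706, 231.72307317412572], [0.0, 0.0, 1.0]] [[0.905, 0.188, -0.381, 0.29], [-0.424, 0.448, -0.787, -0.761], [0.022, 0.874, 0.485, 0.561], [0.0, 0.0, 0.0, 1.0]] dict_keys(['image', 'z_map', 'mtx', 'view'])
top [[449.71289392638494, 0.0, 309.8093397107535], [0.0, 449.71289392638494, 232.87878683605354], [0.0, 0.0, 1.0]] [[0.012, 0.986, -0.165, 0.45], [-1.0, 0.008, -0.024, -0.051], [-0.022, 0.165, 0.986, 1.066], [0.0, 0.0, 0.0, 1.0]] dict_keys(['image', 'z_map', 'mtx', 'view'])
{'time': 0.1, 'joint_positions': array([-1.32159253,  0.33280435, -0.0647154 ,  1.46086798,  0.02161372,
        1.34992117, -0.08846413]), 'joint_vel': array([-0.00047829, -0.00123614, -0.0007523 , -0.00136653,  0.0007684 ,
       -0.00113251, -0.00083102]), 'joint_torque': array([ 5.35556737e-04, -6.24542427e+01,  2.38796807e-02, -3.90723467e+01,
       -6.15240633e-02,  3.64434044e-02,  6.38353549e-05]), 'ee_pos': array([0.16769686, 0.60170866, 0.22183117]), 'eef_rot': array([ 1.35447811e-01,  9.90784268e-01, -6.50125767e-04, -5.41842942e-05]), 'ft_force': array([ 0.5641244 , -0.33167798, -0.9447473 ]), 'torque': array([ 0.02381933,  0.02732878, -0.00543458]), 'grip_force': 0.0, 'width': 0.08710368348846846}
```

View pics/top0.png

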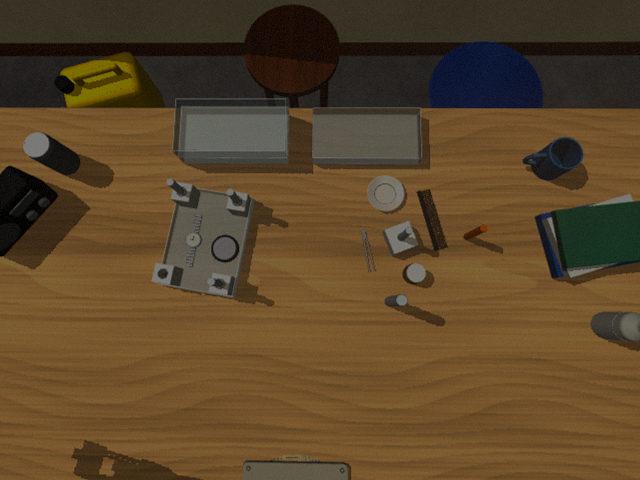

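View pics/side0.png

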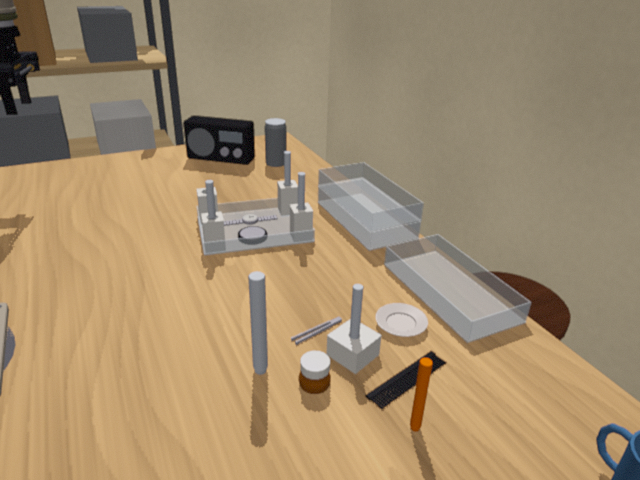

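The top view shows the loose post in its holder at about (403,238). The empty socket is the block at (165,272), and the other three blocks carry posts. The grey post at (397,300) and the orange one at (478,232) are the look-alikes. Next I measure from the depth.

```bash
python3 - <<'E'
from h import *
def hts(W,m,lo,hi):
    s=m&(W[...,2]>lo)&(W[...,2]<hi); return s
for n,boxes in(("top",dict(sock=(148,255,185,292),b2=(165,172,200,208),b3=(222,185,255,218),b4=(203,268,240,300),hold=(380,218,422,260))),
               ("side",dict(sock=(193,183,220,245),hold=(325,280,385,372)))):
    c=dict(np.load(n+"0.npz"));W=cloud(c)
    for k,(a,b,d,e) in boxes.items():
        m=np.zeros((480,640),bool);m[b:e,a:d]=1
        for nm,z0 in(("block75",.075),("block40",.040),("post132",.132),("post155",.155)):
            s=hts(W,m,z0-.005,z0+.005)
            if s.sum()<8: continue
            p=W[s]; 
            r=cv2.minAreaRect((p[:,:2]*1000).astype(np.float32))
            print(n,k,nm,s.sum(),"med",np.median(p,0).round(4),"rect",np.round(r[0],1),np.round(r[1],1),round(r[2],1))
    if n=="top":
        print("table z",np.nanmedian(W[330:400,200:500,2]))
        for nm,(a,b,d,e) in dict(sock=(148,255,185,292),hold=(380,218,422,260)).items():
            im=cv2.resize(c["image"][b:e,a:d],None,fx=10,fy=10,interpolation=cv2.INTER_CUBIC)
            im=cv2.resize(im,(370,400)); globals()[nm]=im
        cv2.imwrite("pics/crop1.png",np.hstack([sock,hold])[...,::-1])
E
```

```text
top sock block75 328 med [0.5227 0.2998 0.0752] rect [522.9 299.9] [43.9 41.9] 80.4
top sock block40 37 med [0.5228 0.2807 0.0391] rect [532.7 297.9] [64.4 34.9] 54.4
top b2 block75 261 med [0.7048 0.2627 0.0752] rect [710.3 268.7] [43.5 43. ] 80.4
top b2 block40 35 med [0.6931 0.2506 0.0392] rect [698.8 260. ] [27.5 57.3] 36.0
top b2 post132 13 med [0.7051 0.263  0.1326] rect [706.  265.5] [ 4.7 13.7] 40.6
top b2 post155 49 med [0.7103 0.2689 0.1543] rect [710.3 268.5] [14.8 14.9] 24.4
top b3 block75 256 med [0.6828 0.135  0.0751] rect [689.  140.8] [42.6 42.5] 80.0
top b3 block40 26 med [0.6715 0.124  0.0399] rect [675.8 133.3] [27.8 55.7] 33.9
top b3 post132 10 med [0.6834 0.1364 0.1337] rect [685.1 137. ] [ 4.8 13.7] 44.3
top b3 post155 48 med [0.6893 0.1402 0.1548] rect [688.8 140.5] [14.3 15.1] 60.9
top b4 block75 283 med [0.4995 0.1667 0.0752] rect [501.7 171.7] [42.7 41.9] 80.5
top b4 block40 17 med [0.4996 0.1506 0.0385] rect [504.6 149.9] [ 2.6 51.6] 77.2
top b4 post132 8 med [0.4976 0.1658 0.134 ] rect [500.4 165.8] [ 3.3 12.9] 79.1
top b4 post155 47 med [0.5015 0.1708 0.1
[... 159 characters left out ...]
44 -0.2342  0.1312] rect [ 614.1 -234.4] [14.9 14. ] 47.5
table z 0.00016616493836141277
side sock block75 283 med [0.5026 0.1778 0.0758] rect [509.7 232.5] [178.9  41.6] 80.0
side sock block40 118 med [0.4994 0.1525 0.0403] rect [508.6 225.2] [165.7  41. ] 80.4
side sock post132 36 med [0.4984 0.1637 0.1322] rect [497.7 164.1] [ 9.6 14.4] 65.6
side sock post155 20 med [0.4974 0.1633 0.1521] rect [498.8 163.6] [ 9.2 15.7] 75.1
side hold block75 51 med [ 0.6099 -0.2432  0.0751] rect [ 610.3 -241.6] [ 7.9 15.8] 50.6
side hold block40 1004 med [ 0.6061 -0.2459  0.0407] rect [ 586.7 -248.5] [120.1  61.9] 21.8
side hold post132 80 med [ 0.6121 -0.2407  0.132 ] rect [ 613.1 -238.9] [14.9 14.7] 4.5
```

View pics/crop1.png

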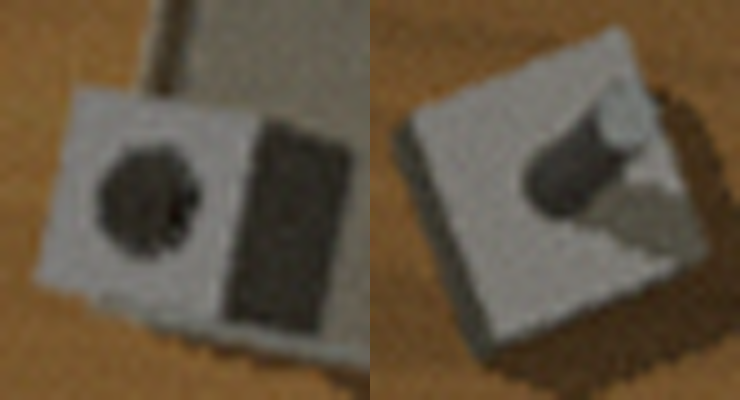

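Socket centre is (0.523, 0.300): the direct rectangle gives that, and the parallelogram of the other three posts gives (0.523, 0.2998). Its top is at z 0.075. The post top is at (0.614, -0.2345, 0.131), as expected. I check the big look-alike for clearance and start the transit.

```bash
python3 - <<'E'
from h import *
c=dict(np.load("top0.npz"));W=cloud(c)
p=W[285:320,375:415].reshape(-1,3);p=p[p[:,2]>.1];t=p[p[:,2]>p[:,2].max()-.006];print(p[:,2].max(),t.mean(0))
p=W[215:245,460:495].reshape(-1,3);p=p[p[:,2]>.08];t=p[p[:,2]>p[:,2].max()-.006];print(p[:,2].max(),t.mean(0))
E
```

```text
0.17733458610078745 [ 0.46860351 -0.2088634   0.17437593]
0.12311103292419678 [ 0.62266255 -0.39389452  0.11979326]
```

step_arm(
  delta_pos=[
    [0.4,-0.8,0.2],
    [0.4,-0.8,0.2],
    [0.4,-0.8,0.2],
    [0.4,-0.8,0.2],
    [0.4,-0.8,0.2],
    [0.4,-0.8,0.2],
    [0.4,-0.8,0.2],
    [0.4,-0.8,0.2],
    [0.4,-0.8,0],
    [0.4,-0.8,0],
    [0.4,-0.8,0],
    [0.4,-0.8,0],
  ],
  turn=[0,0,0,0,0,0,0,0,0,0,0,0],
  grip=0,
  newtons=40,
)

```text
time: 1.3
ee_pos: [0.288, 0.361, 0.2623]
eef_rot: [0.135, 0.991, -0.0, -0.0]
ft_force: [-0.0, -0.4, -0.3]
width: 0.0873
grip_force: 0.0
```

step_arm(
  delta_pos=[
    [0.54,-0.98,0],
    [0.54,-0.98,0],
    [0.54,-0.98,0],
    [0.54,-0.98,0],
    [0.54,-0.98,0],
    [0.54,-0.98,0],
    [0.54,-0.98,0],
    [0.54,-0.98,0],
    [0.54,-0.98,0],
    [0.54,-0.98,0],
    [0.54,-0.98,0],
    [0.54,-0.98,0],
  ],
  turn=[0,0,0,0,0,0,0,0,0,0,0,0],
)

```text
time: 2.5
ee_pos: [0.45, 0.0669, 0.2624]
eef_rot: [0.135, 0.991, 0.0, -0.0]
ft_force: [0.8, -0.7, 0.8]
width: 0.0874
grip_force: 0.0
```

step_arm(
  delta_pos=[
    [0.54,-0.98,0],
    [0.54,-0.98,0],
    [0.54,-0.98,0],
    [0.54,-0.98,0],
    [0.54,-0.98,0],
    [0.54,-0.98,0],
    [0.54,-0.98,0],
    [0.54,-0.98,0],
    [0.54,-0.98,0],
    [0.54,-0.98,0],
    [0.54,-0.98,0],
    [0,0,0],
  ],
  turn=[0,0,0,0,0,0,0,0,0,0,0,0],
)

```text
time: 3.7
ee_pos: [0.5981, -0.205, 0.2616]
eef_rot: [0.137, 0.991, -0.001, -0.001]
ft_force: [-0.9, 0.4, -1.2]
width: 0.0867
grip_force: 0.0
```

step_arm(
  delta_pos=[
    [0.32,-0.59,0],
    [0.32,-0.59,0],
    [0,0,-0.5],
    [0,0,-0.8],
    [0,0,-0.8],
    [0,0,-0.8],
    [0,0,-0.8],
    [0,0,-0.8],
    [0,0,-0.8],
    [0,0,-0.7],
    [0,0,-0.48],
    [0,0,0],
  ],
  turn=[0,0,0,0,0,0,0,0,0,0,0,0],
)

```text
time: 4.9
ee_pos: [0.6131, -0.2295, 0.0985]
eef_rot: [0.135, 0.991, 0.0, -0.002]
ft_force: [-0.3, 0.0, 0.9]
width: 0.0867
grip_force: 0.0
```

```bash
python3 - <<'E'
from h import *
s=read_state();print(s["ee_pos"].round(4),s["ft_force"])
c=camera("side");cv2.imwrite("pics/side1.png",c["image"][...,::-1])
E
```

```text
[ 0.6131 -0.2295  0.0985] [-0.29524166  0.04847894  0.87198431]
```

View pics/side1.png

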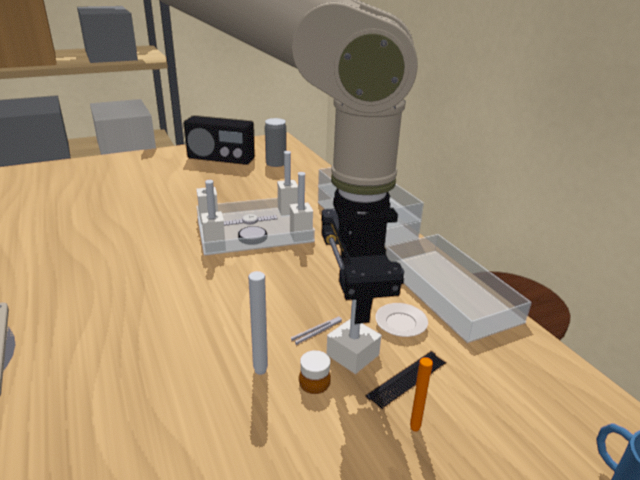

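The fingers straddle the post in the holder at about (355,315), clear of the jar and the big post. I correct 5 mm in y, then close.

step_arm(
  delta_pos=[
    [0.04,-0.2,0],
    [0,0,0],
    [0,0,0],
  ],
  turn=[0,0,0],
)

```text
time: 5.25
ee_pos: [0.6156, -0.2365, 0.1013]
eef_rot: [0.136, 0.991, -0.0, 0.001]
ft_force: [-0.1, -0.1, -0.1]
width: 0.0871
grip_force: 0.0
```

step_arm(
  delta_pos=[
    [0,0,0],
    [0,0,0],
    [0,0,0],
    [0,0,0],
    [0,0,0],
    [0,0,0],
    [0,0,0],
    [0,0,0],
    [0,0,0],
    [0,0,0],
  ],
  turn=[0,0,0,0,0,0,0,0,0,0],
  grip=1,
  newtons=45,
)

```text
time: 6.25
ee_pos: [0.6152, -0.236, 0.1006]
eef_rot: [0.135, 0.991, 0.0, -0.0]
ft_force: [0.2, -1.3, 0.1]
width: 0.015
grip_force: 41.0
```

step_arm(
  delta_pos=[
    [0,0,0.3],
    [0,0,0.5],
    [0,0,0.6],
    [0,0,0.6],
    [0,0,0.6],
    [0,0,0.6],
    [0,0,0.6],
    [0,0,0.6],
    [0,0,0.6],
    [0,0,0.6],
    [0,0,0.4],
    [0,0,0],
  ],
  turn=[0,0,0,0,0,0,0,0,0,0,0,0],
)

```text
time: 7.45
ee_pos: [0.6158, -0.2363, 0.2522]
eef_rot: [0.136, 0.991, -0.0, 0.001]
ft_force: [-0.6, 0.3, -0.5]
width: 0.0147
grip_force: 45.0
```

step_arm(
  delta_pos=[
    [-0.15,0.9,0],
    [-0.15,0.9,0],
    [-0.15,0.9,0],
    [-0.15,0.9,0],
    [-0.15,0.9,0],
    [-0.15,0.9,0],
    [-0.15,0.9,0],
    [-0.15,0.9,0],
    [-0.15,0.9,0],
    [-0.15,0.9,0],
    [-0.15,0.9,0],
    [-0.15,0.9,0],
  ],
  turn=[0,0,0,0,0,0,0,0,0,0,0,0],
)

```text
time: 8.65
ee_pos: [0.5697, 0.035, 0.2499]
eef_rot: [0.135, 0.991, -0.0, -0.0]
ft_force: [0.4, 0.2, -0.9]
width: 0.0149
grip_force: 45.0
```

step_arm(
  delta_pos=[
    [-0.15,0.9,0],
    [-0.15,0.9,0],
    [-0.15,0.9,0],
    [-0.15,0.9,0],
    [-0.15,0.9,0],
    [-0.15,0.9,0],
    [-0.15,0.9,0],
    [-0.15,0.9,0],
    [-0.15,0.9,0],
    [-0.15,0.9,0],
    [-0.15,0.9,0],
    [0,0,0],
  ],
  turn=[0,0,0,0,0,0,0,0,0,0,0,0],
)

```text
time: 9.85
ee_pos: [0.5273, 0.2854, 0.2493]
eef_rot: [0.133, 0.991, -0.0, -0.001]
ft_force: [-0.1, 0.8, -1.3]
width: 0.0147
grip_force: 45.0
```

step_arm(
  delta_pos=[
    [-0.09,0.29,0],
    [-0.08,0.29,0],
    [0,0,-0.5],
    [0,0,-0.5],
    [0,0,-0.5],
    [0,0,-0.5],
    [0,0,-0.4],
    [0,0,-0.2],
    [0,0,0],
    [0,0,0],
  ],
  turn=[0,0,0,0,0,0,0,0,0,0],
)

```text
time: 10.85
ee_pos: [0.525, 0.2961, 0.1859]
eef_rot: [0.136, 0.991, 0.0, 0.0]
ft_force: [0.1, 0.1, -0.2]
width: 0.0145
grip_force: 45.0
```

```bash
python3 - <<'E'
from h import *
s=read_state();print(s["ee_pos"].round(4),s["ft_force"])
out=[]
for n in("side","top"):
    c=camera(n);np.savez(f"{n}2.npz",**c)
    a,b,w,h=(165,120,90,120) if n=="side" else (120,220,90,120)
    out.append(cv2.resize(c["image"][b:b+h,a:a+w],None,fx=4.4,fy=4.4,interpolation=cv2.INTER_CUBIC))
cv2.imwrite("pics/c2.png",np.hstack(out)[...,::-1])
E
```

```text
[0.525  0.2961 0.1859] [ 0.11765477  0.08089401 -0.19379016]
```

View pics/c2.png

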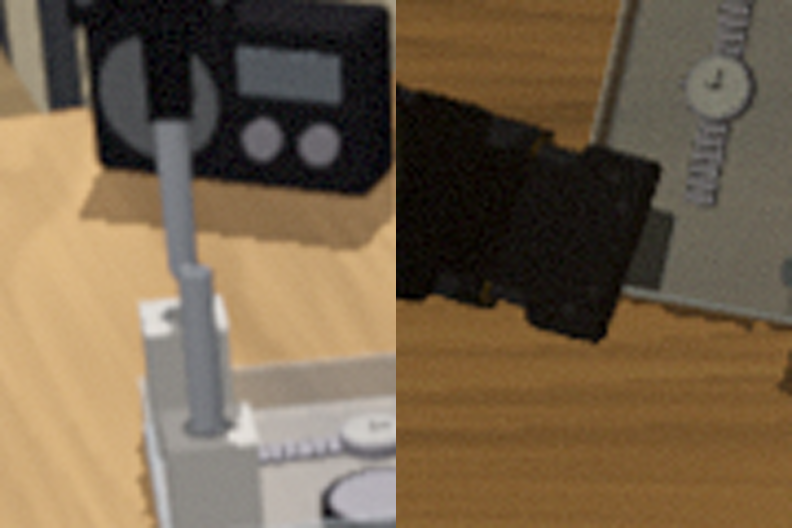

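```bash
cat >> h.py <<'E'
def axis(c,xy,lo,hi,r=.02):
    "circle-axis of an upright post from its visible front: fit circle of R=8 mm to points"
    from scipy.optimize import least_squares
    W=cloud(c);d=np.hypot(W[...,0]-xy[0],W[...,1]-xy[1]);s=(d<r)&(W[...,2]>lo)&(W[...,2]<hi)
    p=W[s][:,:2];f=least_squares(lambda q:np.hypot(*(p-q).T)-.008,xy,loss="soft_l1",f_scale=.001)
    return f.x.round(4),len(p),np.abs(f.fun).mean().round(4)
E
python3 - <<'E'
from h import *
c=dict(np.load("side2.npz"));c0=dict(np.load("side0.npz"));t0=dict(np.load("top0.npz"))
for nm,xy in dict(b4=(.5015,.1718),b3=(.6888,.1405),b2=(.7103,.2685)).items():
    print(nm,xy,"side",axis(c,xy,.085,.15))
print("holder post0 side",axis(c0,(.614,-.236),.05,.128))
for lo,hi in((.12,.18),(.12,.14),(.14,.155),(.155,.17)): print("held",lo,axis(c,(.525,.296),lo,hi))
# block tops in side view: white points z~.075
W=cloud(c)
for xy in((.523,.3),(.6888,.1405)):
    s=(np.abs(W[...,0]-xy[0])<.035)&(np.abs(W[...,1]-xy[1])<.035)&(np.abs(W[...,2]-.0755)<.003)
    p=W[s][:,:2]*1000;print(s.sum(),cv2.minAreaRect(p.astype(np.float32)))
p=W[120:240,165:255].reshape(-1,3);p=p[np.hypot(p[:,0]-.525,p[:,1]-.296)<.02];p=p[p[:,2]>.085];print("lowest held z",np.sort(p[:,2])[:6])
E
```

```text
b4 (0.5015, 0.1718) side (array([0.5004, 0.1697]), 233, np.float64(0.0011))
b3 (0.6888, 0.1405) side (array([0.6873, 0.1391]), 192, np.float64(0.0011))
b2 (0.7103, 0.2685) side (array([0.7092, 0.2678]), 185, np.float64(0.0013))
holder post0 side (array([ 0.6138, -0.237 ]), 437, np.float64(0.0006))
held 0.12 (array([0.5232, 0.2963]), 185, np.float64(0.0013))
held 0.12 (array([0.5234, 0.2959]), 62, np.float64(0.0015))
held 0.14 (array([0.5228, 0.2962]), 43, np.float64(0.0012))
held 0.155 (array([0.5232, 0.2965]), 47, np.float64(0.0013))
94 ((521.3605346679688, 295.5848693847656), (46.57673263549805, 42.18524169921875), 76.8047103881836)
165 ((687.1470947265625, 136.38656616210938), (44.79151916503906, 42.85197448730469), 79.3228988647461)
lowest held z [0.10258355 0.10521218 0.10621154 0.10634449 0.10724151 0.10782757]
```

Both views agree on an offset of about (-0.8, +2.1) mm, and the post is upright. I correct that and go down to just inside the mouth.

step_arm(
  delta_pos=[
    [-0.03,0.085,0],
    [0,0,0],
    [0,0,-0.2],
    [0,0,-0.2],
    [0,0,-0.2],
    [0,0,-0.2],
    [0,0,-0.2],
    [0,0,-0.1],
    [0,0,0],
    [0,0,0],
  ],
  turn=[0,0,0,0,0,0,0,0,0,0],
)

```text
time: 11.95
ee_pos: [0.5241, 0.2982, 0.1582]
eef_rot: [0.136, 0.991, 0.0, 0.0]
ft_force: [-0.1, -0.5, -0.6]
width: 0.0149
grip_force: 45.0
```

```bash
python3 - <<'E'
from h import *
s=read_state();print(s["ee_pos"].round(4),s["ft_force"].round(2))
c=camera("side");print(axis(c,(.5223,.2984),.105,.155))
for k in range(3): s=read_state();print(s["ee_pos"].round(4),s["ft_force"].round(2))
E
```

```text
[0.5241 0.2982 0.1582] [-0.06 -0.5  -0.57]
(array([0.5222, 0.2978]), 145, np.float64(0.0014))
[0.5242 0.2982 0.1583] [-0.55 -0.74 -0.34]
[0.5242 0.2982 0.1583] [-0.55 -0.74 -0.34]
[0.5242 0.2982 0.1583] [-0.55 -0.74 -0.34]
```

step_arm(
  delta_pos=[
    [0,0,-0.06],
    [0,0,-0.06],
    [0,0,-0.06],
    [0,0,-0.06],
    [0,0,-0.06],
    [0,0,-0.06],
  ],
  turn=[0,0,0,0,0,0],
)

```text
time: 12.6
ee_pos: [0.524, 0.2982, 0.1489]
eef_rot: [0.135, 0.991, 0.0, -0.0]
ft_force: [0.1, 0.4, -0.7]
width: 0.015
grip_force: 45.0
```

step_arm(
  delta_pos=[
    [0,0,-0.06],
    [0,0,-0.06],
    [0,0,-0.06],
  ],
  turn=[0,0,0],
)

```text
time: 12.9
ee_pos: [0.5241, 0.2984, 0.1448]
eef_rot: [0.135, 0.991, 0.0, 0.0]
ft_force: [-1.7, -0.4, 6.3]
width: 0.0151
grip_force: 45.0
```

step_arm(
  delta_pos=[
    [0,0,-0.06],
    [0,0,-0.06],
    [0,0,-0.06],
  ],
  turn=[0,0,0],
)

```text
time: 13.2
ee_pos: [0.5246, 0.2986, 0.1411]
eef_rot: [0.135, 0.991, 0.001, 0.001]
ft_force: [-1.0, -0.2, 3.4]
width: 0.0152
grip_force: 45.0
```

step_arm(
  delta_pos=[
    [0,0,-0.02],
    [0,0,-0.02],
  ],
  turn=[0,0],
)

```text
time: 13.4
ee_pos: [0.5244, 0.2985, 0.1396]
eef_rot: [0.135, 0.991, 0.0, 0.0]
ft_force: [-1.2, -0.0, 7.6]
width: 0.0148
grip_force: 45.0
```

step_arm(
  delta_pos=[
    [0,0,-0.02],
    [0,0,-0.02],
  ],
  turn=[0,0],
)

```text
time: 13.6
ee_pos: [0.5246, 0.2984, 0.1389]
eef_rot: [0.136, 0.991, 0.001, 0.001]
ft_force: [-1.3, -0.1, 6.8]
width: 0.0152
grip_force: 45.0
```

step_arm(
  delta_pos=[
    [0,0,-0.02],
    [0,0,-0.02],
  ],
  turn=[0,0],
)

```text
time: 13.8
ee_pos: [0.5244, 0.2984, 0.1377]
eef_rot: [0.136, 0.991, 0.0, 0.0]
ft_force: [-0.4, 0.3, 5.8]
width: 0.0146
grip_force: 45.0
```

step_arm(
  delta_pos=[
    [0,0,-0.02],
    [0,0,-0.02],
  ],
  turn=[0,0],
)

```text
time: 14.0
ee_pos: [0.5242, 0.2983, 0.1363]
eef_rot: [0.135, 0.991, 0.0, 0.0]
ft_force: [-0.7, -0.9, 5.2]
width: 0.0145
grip_force: 45.0
```

step_arm(
  delta_pos=[
    [0,0,-0.02],
    [0,0,-0.02],
  ],
  turn=[0,0],
)

```text
time: 14.2
ee_pos: [0.5243, 0.2984, 0.1354]
eef_rot: [0.135, 0.991, 0.0, 0.0]
ft_force: [-1.4, 0.4, 8.0]
width: 0.0151
grip_force: 45.0
```

step_arm(
  delta_pos=[
    [0,0,-0.02],
    [0,0,-0.02],
  ],
  turn=[0,0],
)

```text
time: 14.4
ee_pos: [0.5243, 0.2983, 0.1343]
eef_rot: [0.135, 0.991, 0.0, 0.0]
ft_force: [-0.3, 0.2, 6.7]
width: 0.0152
grip_force: 45.0
```

step_arm(
  delta_pos=[
    [0,0,-0.02],
    [0,0,-0.02],
  ],
  turn=[0,0],
)

```text
time: 14.6
ee_pos: [0.5243, 0.2983, 0.1334]
eef_rot: [0.135, 0.991, 0.0, 0.0]
ft_force: [-0.1, -0.2, 5.0]
width: 0.0148
grip_force: 45.0
```

step_arm(
  delta_pos=[
    [0,0,-0.02],
    [0,0,-0.02],
  ],
  turn=[0,0],
)

```text
time: 14.8
ee_pos: [0.5243, 0.2983, 0.1323]
eef_rot: [0.135, 0.991, 0.0, 0.0]
ft_force: [-0.3, 0.3, 7.4]
width: 0.0147
grip_force: 45.0
```

step_arm(
  delta_pos=[
    [0,0,-0.02],
    [0,0,-0.02],
  ],
  turn=[0,0],
)

```text
time: 15.0
ee_pos: [0.5243, 0.2984, 0.1314]
eef_rot: [0.135, 0.991, 0.0, 0.0]
ft_force: [-1.0, 0.4, 6.5]
width: 0.0148
grip_force: 45.0
```

step_arm(
  delta_pos=[
    [0,0,-0.02],
    [0,0,-0.02],
  ],
  turn=[0,0],
)

```text
time: 15.2
ee_pos: [0.5243, 0.2984, 0.1303]
eef_rot: [0.135, 0.991, 0.0, 0.0]
ft_force: [-1.4, 0.2, 7.9]
width: 0.015
grip_force: 45.0
```

step_arm(
  delta_pos=[
    [0,0,-0.02],
    [0,0,-0.02],
  ],
  turn=[0,0],
)

```text
time: 15.4
ee_pos: [0.5242, 0.2984, 0.1293]
eef_rot: [0.135, 0.991, 0.0, 0.0]
ft_force: [-1.3, 0.1, 6.1]
width: 0.015
grip_force: 45.0
```

step_arm(
  delta_pos=[
    [0,0,-0.02],
    [0,0,-0.02],
  ],
  turn=[0,0],
)

```text
time: 15.6
ee_pos: [0.5243, 0.2984, 0.1284]
eef_rot: [0.135, 0.991, 0.0, 0.0]
ft_force: [1.7, 0.5, 4.9]
width: 0.015
grip_force: 45.0
```

step_arm(
  delta_pos=[
    [0,0,-0.02],
    [0,0,-0.02],
  ],
  turn=[0,0],
)

```text
time: 15.8
ee_pos: [0.5241, 0.2983, 0.1271]
eef_rot: [0.135, 0.991, 0.0, 0.0]
ft_force: [-0.2, -0.6, 5.1]
width: 0.015
grip_force: 45.0
```

step_arm(
  delta_pos=[
    [0,0,-0.02],
    [0,0,-0.02],
  ],
  turn=[0,0],
)

```text
time: 16.0
ee_pos: [0.5242, 0.2983, 0.1262]
eef_rot: [0.135, 0.991, 0.0, 0.0]
ft_force: [-0.7, 0.7, 6.0]
width: 0.0151
grip_force: 45.0
```

step_arm(
  delta_pos=[
    [0,0,-0.02],
    [0,0,-0.02],
  ],
  turn=[0,0],
)

```text
time: 16.2
ee_pos: [0.5242, 0.2983, 0.1252]
eef_rot: [0.135, 0.991, 0.0, 0.0]
ft_force: [-0.1, 0.7, 4.9]
width: 0.0152
grip_force: 45.0
```

step_arm(
  delta_pos=[
    [0,0,-0.02],
    [0,0,-0.02],
  ],
  turn=[0,0],
)

```text
time: 16.4
ee_pos: [0.5242, 0.2983, 0.1244]
eef_rot: [0.135, 0.991, 0.0, 0.0]
ft_force: [-0.7, 0.6, 8.4]
width: 0.015
grip_force: 45.0
```

step_arm(
  delta_pos=[
    [0,0,-0.02],
    [0,0,-0.02],
  ],
  turn=[0,0],
)

```text
time: 16.6
ee_pos: [0.5244, 0.2983, 0.1237]
eef_rot: [0.136, 0.991, 0.0, 0.0]
ft_force: [-1.4, 0.8, 10.9]
width: 0.0148
grip_force: 45.0
```

Force is rising about 3 N per mm above the ~6 N drag, so the seal has been met near TCP z 0.125. I continue in small steps.

step_arm(
  delta_pos=[
    [0,0,-0.02],
    [0,0,-0.02],
  ],
  turn=[0,0],
)

```text
time: 16.8
ee_pos: [0.5246, 0.2984, 0.1232]
eef_rot: [0.136, 0.991, 0.001, 0.0]
ft_force: [-1.7, -0.6, 16.1]
width: 0.0151
grip_force: 45.0
```

step_arm(
  delta_pos=[
    [0,0,0],
    [0,0,0],
  ],
  turn=[0,0],
)

```text
time: 17.0
ee_pos: [0.5245, 0.2984, 0.1232]
eef_rot: [0.136, 0.991, 0.001, 0.0]
ft_force: [-3.1, -0.5, 13.7]
width: 0.0152
grip_force: 45.0
```

step_arm(
  delta_pos=[
    [0,0,0],
    [0,0,0],
  ],
  turn=[0,0],
)

```text
time: 17.2
ee_pos: [0.5245, 0.2984, 0.1232]
eef_rot: [0.136, 0.991, 0.001, 0.0]
ft_force: [-2.0, -0.7, 13.2]
width: 0.0145
grip_force: 45.0
```

At rest the total is 13.3 N, so the seal carries about 9 N (2 to 3 mm). I open and retreat upward.

step_arm(
  delta_pos=[
    [0,0,0],
    [0,0,0],
    [0,0,0],
    [0,0,0],
    [0,0,0],
    [0,0,0],
    [0,0,0],
  ],
  turn=[0,0,0,0,0,0,0],
  grip=0,
)

```text
time: 17.9
ee_pos: [0.524, 0.2982, 0.122]
eef_rot: [0.135, 0.991, -0.0, -0.0]
ft_force: [-1.1, -0.6, 0.4]
width: 0.0629
grip_force: 0.0
```

step_arm(
  delta_pos=[
    [0,0,0.3],
    [0,0,0.6],
    [0,0,0.8],
    [0,0,0.8],
    [0,0,0.8],
    [0,0,0.8],
    [0,0,0.8],
    [0,0,0.8],
    [0,0,0.8],
    [-0.4,0.4,0],
    [-0.4,0.4,0],
    [0,0,0],
  ],
  turn=[0,0,0,0,0,0,0,0,0,0,0,0],
)

```text
time: 19.1
ee_pos: [0.5017, 0.3208, 0.2841]
eef_rot: [0.133, 0.991, 0.0, -0.001]
ft_force: [0.3, 0.0, -0.3]
width: 0.087
grip_force: 0.0
```

```bash
python3 - <<'E'
from h import *
c=camera("side");W=cloud(c);print(axis(c,(.5223,.2984),.085,.12))
d=np.hypot(W[...,0]-.5223,W[...,1]-.2984)<.015;z=W[...,2][d];print("post top",np.sort(z[(z<.17)])[-15:].round(4))
out=[cv2.resize(c["image"][120:240,165:255],None,fx=4.4,fy=4.4)]
t=camera("top");out.append(cv2.resize(t["image"][220:340,120:210],None,fx=4.4,fy=4.4))
cv2.imwrite("pics/c3.png",np.hstack(out)[...,::-1])
s=read_state();print(s["ee_pos"],s["ft_force"],s["width"])
E
```

```text
(array([0.5228, 0.2981]), 59, np.float64(0.0011))
post top [0.1551 0.1553 0.1557 0.1557 0.1558 0.1562 0.1562 0.1562 0.1564 0.1565
 0.1567 0.1572 0.1575 0.1577 0.1581]
[0.5032394  0.31861364 0.28395811] [-0.42624196  0.4460481   0.15416207] 0.08698214306999909
```

View pics/c3.png

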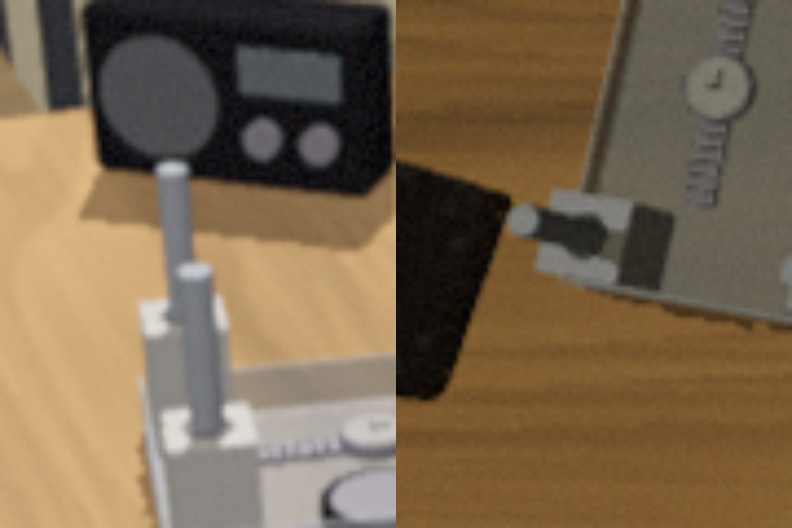

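The post stands upright and free in the socket, its top at about z 0.156 (lower end roughly 39 mm below the mouth). It hasn't visibly sprung back, and the gripper is well clear.

```bash
python3 -c "
from bench import *
print(close_job())"
```

```text
the job is handed in; nothing more can be done
None
```

The post stands upright and released in the empty socket, pressed onto the seal with about 9 N (roughly 2.5 mm, estimated from the wrist force), and the job is handed in; no verdict came back.

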